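# Unlock the sloping-cover electrical box and raise its cover by the key

### The arm

A 6-joint arm with a two-finger parallel gripper is mounted at the origin on the work surface. World frame = base frame: x ahead of the robot, y to its left, z up, the work surface at z = 0. Lengths are in mm, angles in degrees, forces in N, time in s.
With the tool pointing down it reaches from about 350 to 850 mm from the base axis. Payload 8.1 kg.
Tool frame: the origin (TCP) lies midway between the tips of the shut fingers; the grasp point (between the pads) lies 19 mm behind it; z points along the fingers, y is the line along which they close (so a half turn about z gives the same grasp; the last joint's range is limited). The gripper opens to 85 mm and grips with 20 to 120 N. Pads are 22 mm wide; open, the fingers measure 114 mm over their backs; the gripper's body (76 mm by 85 mm) begins 54 mm behind the grasp point. The pads swing forward as they close: fully open they stand 13 mm farther back than shut.
Start: joints at [-81.268, 7.471, 85.268, -0, 87.261, -4.893], TCP at [141.359, -583.115, 231.292] pointing down, gripper open.
Joint ranges: [-169.43, 169.43], [-51.17, 129.36], [1.28, 143.12], [-76.62, 256.62], [0, 156.53], [-152.29, 152.29]. Speed limits (degrees/s): [136.94, 136.94, 159.86, 180, 180, 180].

### API

Orientations are given as [roll, pitch, yaw] about the fixed x, y, z axes, in that order (R = Rz(yaw) Ry(pitch) Rx(roll)).
In Python, from bench import r gives the robot as it stands. The module is installed in compiled form; this text tells all that it offers.
- The arm moves only by the tool jog_arm, never from a script. Its argument "rows" is a list of rows, each a list of 2 entries, a list of its own where there are three numbers: the shift along the tool's x, y, z in mm, then the turn, a rotation vector about the tool's x, y, z in rad. A call has 1 to 10 rows; each row is the pose to reach, as a shift and turn from the pose commanded when the call began, along the tool's axes at that moment; what a row does not reach only later rows make up. A row lasts 1/10 s, in which the tool goes at most 50 mm and 8.59 degrees, less where a joint would pass 70% of its speed; a pose out of reach is approached as far as the arm can. A call with a gripper value outside its range is refused whole. "grip" is the finger opening in mm, from 0 to 85.4, set as the call begins (left out, the last holds). The fingers move at their own pace and stop on an object; "force" is the grip in N (left out, the last holds). Time passes only in rows, so rows that repeat a pose let the fingers close. It gives the time, the measured TCP pose, the force, the opening and the grip force at its end, in the units of the state.
- r.sense(): the state, without advancing time (a new reading comes with each control period).
- r.snapshot(name): name is "side" or "top"; returns (picture, depth): 480x640x3 uint8, blue, green, red; 480x640 float32, mm along the optical axis (not along the pixel's ray), 0 where there is no reading.
- r.camera_params(name): a dict with "fx", "fy", "cx", "cy" (pixels), "pose" (4x4, takes a point from camera to world coordinates). Camera axes: x right, y down, z forward; pixel columns grow to the right and rows downward; lengths in mm; the calibration is good to about 2 mm. A picture is of the moment at which its call begins. camera_params takes no time and is no camera call.
- r.hand_in(): hands the job in; it is judged then, once.
The state is a dict: "time": time; "joint_pos": joint angles; "qd": joint speeds; "joint_efforts": joint torques, N m; "tool_pos": TCP position; "tcp_rot": TCP orientation; "ft_force": force on the tool from outside, world axes, zero at the start; "wrist_torque": the same for the moment, N m; "finger_gap": finger opening in mm; "grip_force": force on a finger pad.
Only numpy, scipy, OpenCV 4.12 (cv2) and the standard library are available. Lean on these libraries where they do the work, as an engineer would, in place of code of your own. Each camera call takes 0.05 s, during which the arm holds its last target. There are 200 camera calls.

### The job

Take the flat-bowed panel key out of the pine tool block, push it fully home in the lock of the grey electrical box and turn it clockwise a quarter turn to draw the hidden bolt. Then lift the cover by the key, past level to roughly 50 degrees open, where its stiff hinge holds it, and let go, leaving the key in the lock. Leave the other tools and parts where they are.

Things in the scene. Friction and masses are not known exactly. Their poses are not given: they have to be found in the camera images.
- key_grip (a point): Steel panel key, loose, standing blade-down in a bore of the pine block. Point: centre of its flat bow, where to grip. Axes: z from blade to bow, x across the wide side of bow and blade, y through their thickness. Bow 38 (x) x 10 (y) x 36 (z) mm, a finger hole near its top. Under it a 12 mm round shank, then a 24 mm round collar, 4 mm thick, its underside 40 mm below this point. About 90 g.
- key_seat (a point): Centre of the underside of the key's collar, which rests on the block; same axes. When the key is fully home it lies on the lock face. Below it: a round neck 6 mm thick and 6 mm long, then a flat double-bitted blade 16 mm wide (x), 5 mm thick (y), 12 mm long, the last 3 mm tapered to 12 x 2 mm; tip 18 mm below this point. Works either way round (half turn).
- lock_mouth (a point): Centre of the key slot in the outer face of the steel lock plate (34 mm square, 53 mm round bezel, 4 mm proud of the cover), near the lower, robot-side edge of the box's sloping cover. z points straight out of the cover, 25 degrees from vertical while shut; x up the slope to the hinge; y along the hinge. Slot 18 mm along x, 7 mm along y. Turns with the cover.
- cover_hinge (a point): Mid-point of the hinge axis at the top (far) edge of the cover, 167 mm from the lock along lock x and 7 mm below the plane of the lock face; the axis runs along lock y. As the cover opens, its lower edge swings up about it. Axes as the lock's.
- box: Grey sheet-steel electrical box, screwed down, 180 mm deep (x), 200 mm wide (y), 100 mm tall at its front (-x, robot side), 184 mm at its back; origin under its centre. Sloping cover 211 x 210 mm, hinged at the top, bare but for the lock, 32 mm up the slope from the front wall. Behind the 4 mm lock plate a turning plug has the same slot, 16.5 mm deep.
- lock (a joint): Angle of the lock plug, rad: 0 locked, its slot in line with the plate's; grows clockwise seen from outside; stop at 1.5. The key goes in along -z of the lock, turns only when fully home (within 2 mm), and once turned is held by its bits behind the plate. The bolt clears at about 1.05. The key turns up to 0.15 more than the plug (play). Slight friction (0.04 N m) keeps it where it is left.
- cover (a joint): Opening angle of the cover, rad: 0 shut (sloping 25 degrees), 0.44 level, stop at 1.1. While the bolt is across, it lifts no more than about 0.02. Its stiff hinge holds it at any angle; lifting it by the key takes about 10 N.
- block: Pine tool block, 62 mm (x) by 200 mm (y) by 40 mm tall, screwed down; origin at the centre of its underside. Three round bores of 18.5 mm, 30 mm deep, along its y axis at -66, 0 and +66 mm. The key, the screwdriver and the T-handle driver stand in them, in any order.
- driver_mid (a point): Bystander: stubby screwdriver with a black round handle (29 mm thick, 60 mm tall above the block); point half-way up its handle.
- tee_mid (a point): Bystander: steel T-handle driver with a round 44 mm cross-bar, 57 mm tall above the block; point half-way up.
- wrench: Bystander: steel pipe wrench, 300 mm long, 22 mm thick, lying on the right; origin under its middle.
- crank_bolt: Bystander: chrome bike crank bolt, 32 mm tall, 23 mm flange, standing on its head at the front; origin at its foot.
- padlock: Bystander: shut brass padlock lying flat at the front left, body 40 x 50 mm, 22 mm thick, shackle to its +x; origin under the body.
- green_bin: Bystander: green plastic parts bin, 170 x 110 mm, 75 mm tall, on the far right; origin under its centre.
- jar: Bystander: glass jar with metal lid, 70 mm in diameter, 95 mm tall, on the left; origin under its centre.
Mind the look-alikes: they are no part of the job. What is shaped like the part that bears key_grip but green or orange is not meant.

How it is judged (in metres and radians):
On the way, in this order (a step that is already met when the one before it is completed fails the run):
1. the key is fully home in the lock (x of key_seat in the frame of lock_mouth between -0.003 and 0.003 m and y of key_seat in the frame of lock_mouth between -0.003 and 0.003 m and z of key_seat in the frame of lock_mouth below 0.003 m and angle between the z axis of key_seat and the z axis of lock_mouth, either way round below 0.12 rad), for 0.1 s.
2. the key, still home, has turned the bolt clear while the cover is shut (all of step 1 and value of joint lock above 1.1 rad and value of joint cover below 0.1 rad), for 0.1 s.
3. the cover is raised past level (value of joint cover above 0.7 rad), for 0.1 s.
At the end, for the whole second after the job is handed in: The cover stands by itself at least 0.7 rad (40 degrees) open and at rest, the lock plug still turned at least 1.0 rad, and the released key still in the lock, its collar within 4 mm of the lock face, within 3 mm of its centre and within 0.2 rad of square (x of key_seat in the frame of lock_mouth between -0.003 and 0.003 m and y of key_seat in the frame of lock_mouth between -0.003 and 0.003 m and z of key_seat in the frame of lock_mouth below 0.004 m and angle between the z axis of key_seat and the z axis of lock_mouth, either way round below 0.2 rad and value of joint lock above 1 rad and value of joint cover above 0.7 rad and velocity of joint cover between -0.03 and 0.03 rad/s); the robot touches nothing.
It fails at once if a tool in the block is displaced by more than 30 mm (distance of any of driver_mid, tee_mid from where it was at the start of the episode above 0.03 m).
It fails at once if the crank bolt or the padlock is displaced by more than 30 mm (distance of any of crank_bolt, padlock from where it was at the start of the episode above 0.03 m).
It fails at once if the pipe wrench, the green bin or the jar is displaced by more than 30 mm (distance of any of wrench, green_bin, jar from where it was at the start of the episode above 0.03 m).
It also fails if it takes over 53 s, if anything falls off the work surface, if the arm or the gripper's body presses on something with over 40 N, if the wrist force passes 120 N, or if a joint passes its speed limit or range.

## Working session

There is one attempt and no reset: what is moved stays moved. The work goes in short steps, Python scripts to look and compute and a tool call to move; the robot and the scene stay as the last step left them, time stands still between calls to the robot, and variables do not carry over. Pictures are saved under pics/ and viewed, at most 10 in all, crops included, and the job is handed in when it is done.

Besides the shell and the picture viewer there is one more tool, called after ">>>" as name(argument=value, ...) on one line, values as JSON. jog_arm: Moves the arm, as the interface text tells. Its arguments: {"type":"object","properties":{"rows":{"type":"array"},"grip":{"type":"number"},"force":{"type":"number"}},"required":["rows"]}

```bash
mkdir -p pics; cat > h.py <<'E'
import numpy as np,cv2
from scipy.spatial.transform import Rotation as R
from bench import r
def grab(n):
    im,d=r.snapshot(n); np.savez(f'{n}.npz',im=im,d=d); cv2.imwrite(f'pics/{n}_raw.png',im); return im,d,r.camera_params(n)
def pts(d,c):
    v,u=np.mgrid[0:480,0:640]; P=np.stack([(u-c['cx'])/c['fx']*d,(v-c['cy'])/c['fy']*d,d],-1)
    T=np.array(c['pose']); return P@T[:3,:3].T+T[:3,3]
def ray(u,v,c,z):
    T=np.array(c['pose']); q=T[:3,:3]@np.array([(u-c['cx'])/c['fx'],(v-c['cy'])/c['fy'],1]); return T[:3,3]+q*(z-T[2,3])/q[2]
def proj(p,c):
    T=np.array(c['pose']); q=T[:3,:3].T@(np.array(p)-T[:3,3]); return c['fx']*q[0]/q[2]+c['cx'],c['fy']*q[1]/q[2]+c['cy']
E
python3 - <<'E'
from h import *
for n in('side','top'):
    im,d,c=grab(n); print(n,c,(d>0).mean())
print(r.sense())
E
```

```text
side {'fx': 563.5879137377821, 'fy': 563.5879137377821, 'cx': 312.3755971683362, 'cy': 246.6428507500075, 'pose': array([[ 9.73783053e-01, -1.64390797e-01,  1.57233047e-01,
         3.15856336e+02],
       [-2.26409109e-01, -6.33459935e-01,  7.39910418e-01,
        -1.15371112e+03],
       [-2.20336273e-02, -7.56111220e-01, -6.54072123e-01,
         1.12096677e+03],
       [ 0.00000000e+00,  0.00000000e+00,  0.00000000e+00,
         1.00000000e+00]])} 0.996318359375
top {'fx': 468.82974739479374, 'fy': 468.82974739479374, 'cx': 325.0564296795873, 'cy': 234.91692976645868, 'pose': array([[ 2.21723117e-02, -9.97589587e-01,  6.57526055e-02,
         4.81808097e+02],
       [-9.99736522e-01, -2.17331996e-02,  7.38611266e-03,
        -4.07304148e+01],
       [-5.93929458e-03, -6.58990483e-02, -9.97808619e-01,
         1.26217732e+03],
       [ 0.00000000e+00,  0.00000000e+00,  0.00000000e+00,
         1.00000000e+00]])} 0.9960807291666667
{'time': 0.1, 'joint_pos': array([-8.12696682e+01,  7.51195724e+00,  8.53247688e+01, -1.40645279e-03,
        8.72611945e+01, -4.89196058e+00]), 'qd': array([ 0.00350251,  0.02624568, -0.11471191,  0.03195934,  0.1109844 ,
        0.05458141]), 'joint_efforts': array([ 1.05321647e-03, -5.70951176e+01, -5.01940405e+01, -2.50218282e-04,
        7.97011424e-03,  5.13484338e-05]), 'tool_pos': array([ 141.25910028, -582.61288056,  230.32049506]), 'tcp_rot': array([-1.79902316e+02, -6.95076421e-03,  1.36223549e+01]), 'ft_force': array([-0.51012843,  0.90021123, -0.45571903]), 'wrist_torque': array([ 0.00621136, -0.0813811 ,  0.03416821]), 'grip_force': 0.0, 'finger_gap': 85.29023995006013}
```

View pics/top_raw.png

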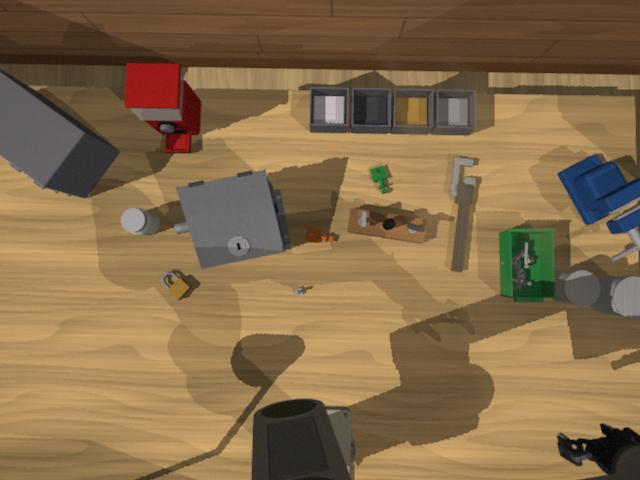

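View pics/side_raw.png

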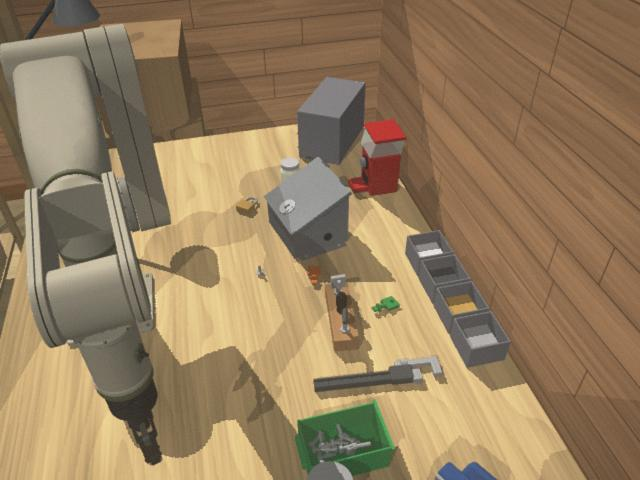

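The top view shows the block at about (388,224), with a steel tool at its left end (363,217), the black driver at (389,224) and another steel tool at (416,226). The lock is at (238,246). In the side view the block tools are at (339,284), (341,301) and (346,322). Look-alikes are the green (380,177) and orange (318,236) parts. I'll check the two steel tools in a close crop.

```bash
python3 - <<'E'
from h import *
a=np.load('top.npz')['im'][195:250,340:440]; b=np.load('side.npz')['im'][262:352,310:370]; c=np.load('top.npz')['im'][160:275,170:295]
A=cv2.resize(a,(440,242),interpolation=cv2.INTER_CUBIC);B=cv2.resize(b,(360,540),interpolation=cv2.INTER_CUBIC);C=cv2.resize(c,(375,345),interpolation=cv2.INTER_CUBIC)
o=np.zeros((590,800,3),np.uint8);o[:242,:440]=A;o[:540,440:]=B;o[243:588,:375]=C
cv2.imwrite('pics/crop1.png',o)
for n in('top','side'):
    z=np.load(n+'.npz');c=r.camera_params(n);P=pts(z['d'],c)
    if n=='top': s=P[203:245:3,345:432:4]
    else: s=P[268:350:4,325:362:3]
    print(n);print(s[...,2].round().astype(int))
E
```

```text
top
[[  -1    0   -3   -3    1    0   -1   -1   -2    1    0   -4    0   -1
    -2    1   -1    2    0   -3   -3    1]
 [  -2   -1    5   -1    0   -2    1   -2   -2   -3    1    2    0    1
     1    1    7   -3    3    1   -4    0]
 [   1    0   43   41   41    0    0    1    0    0   -2   -1    2   -2
    -5    1   -1    0    3   -1   -3    2]
 [   1   -2   43   43   38   98   41   40   42   37    3    3   -1    0
    -3   -1    0   -1   -2 1262    4   -3]
 [   0   -1   36   41   41   97   37   37   40   38   41   41   44   44
    43   -7    1   -4    4    4   -4    2]
 [1262    1   39   38   45   99   44   33   37   41   41   93   38   38
    42   37   38   39   46   39    5    1]
 [  -1   29   41   40   60  101   37   40   40   39   93  102  102   36
    42   41   41   40   36   39   39    4]
 [   1   44   42   38   66   99   44   39   41   38   95  101  100   45
    41   40   93   96   40   41   41   -2]
 [  -1   37   38   38   65   45   39   43   40   41   73   91   89   36
    40   40   97   95   96   97   42    1]
 [   2   41   40   38   47   39   40   39   42   43   39   37
[... 975 characters left out ...]
40  89  92  87  86  40   1  -2   0   1]
 [  4  42  39  42  70  74  76  68  39   4   1  -1  -1]
 [ -1  27  41  41  54  61  96 100  40  42  -1   5   0]
 [ -2   9  39  40  45  47 100 101  42  42   2  -1   0]
 [  3   0  46  43  40  41 100  99  43  41  -2   4   1]
 [  2   2  41  39  42  41  95  95  40  43  40   0   0]
 [ -1   1  37  44  39  41  63  65  35  43  40   5   1]
 [  4  -2  24  46  43  50  47  50  49  42  40   5   5]
 [  1   1   8  41  43  43  43  43  43  40  42   0   5]
 [ -1   4   0  34  40  42  44  44  43  38  47  41   0]
 [ -1   0   6  45  43  39  38  37  39  40  43  39  -1]
 [ -2   3   2  26  27  28  25  25  22  26  20  19   1]
 [  1   1  -1  11  10  10  12   6   9   6   6   6  -3]]
```

View pics/crop1.png

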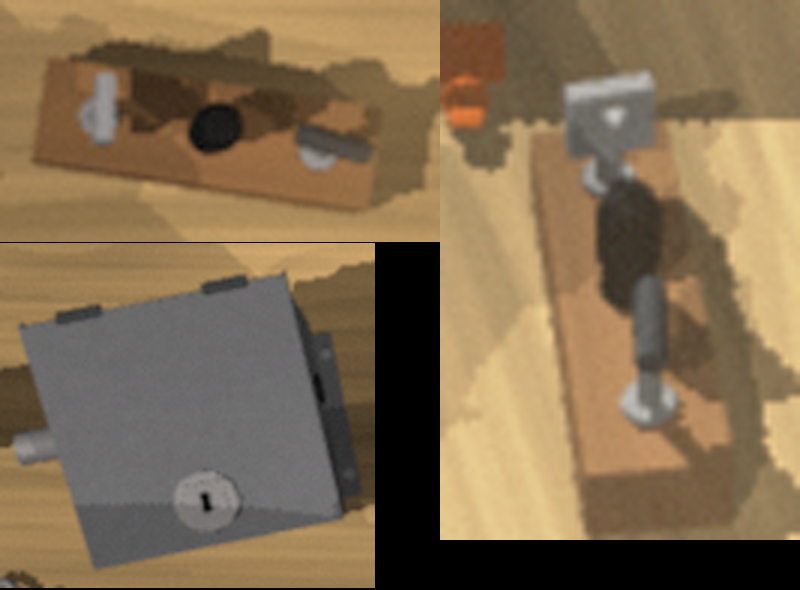

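The crop shows that the left tool (top (363,217), side (339,284)) has a flat bow with a hole, so it is the key. The right one, (416,226), is the round-barred T-handle. The lock slot is at about (238,247) in the top view. Next I measure.

```bash
python3 - <<'E'
from h import *
def load(n):
    z=np.load(n+'.npz'); c=r.camera_params(n); return z['im'],z['d'],c,pts(z['d'],c)
allP=[]
for n in('top','side'):
    im,d,c,P=load(n)
    ctr=(363,217) if n=='top' else (339,282)
    v,u=np.mgrid[0:480,0:640]
    near=(abs(u-ctr[0])<14)&(abs(v-ctr[1])<18)
    # key bow
    m=near&(P[...,2]>88)&(P[...,2]<110)
    if n=='side': m&=(u<352)&(v<290)
    q=np.argwhere(m)[:,::-1].astype(np.float32)
    mr=cv2.minAreaRect(q); print(n,'bow px',len(q),mr)
    if n=='top':
        x=P[m][:,:2]; print(' mean',P[m].mean(0), 'median z',np.median(P[m][:,2]))
        # edges with top plane z=98
        W=np.array([ray(a,b,c,98)[:2] for a,b in q]); mw=cv2.minAreaRect(W.astype(np.float32)); print(' world rect',mw)
        w,V=np.linalg.eigh(np.cov(W.T)); print(' pca',W.mean(0),np.sqrt(w*12),np.degrees(np.arctan2(V[1,1],V[0,1])))
    # block top
    bm=(P[...,2]>33)&(P[...,2]<47)&(abs(P[...,0]-proj.__defaults__ if False else True))
    # cover plane
    if n=='top': poly=np.array([[186,192],[262,176],[280,245],[204,262]])
    else: poly=np.array([[276,197],[317,168],[345,190],[300,220]])
    cm=np.zeros((480,640),np.uint8); cv2.fillPoly(cm,[poly],1)
    lc=(238,246) if n=='top' else (288,206)
    cm[(u-lc[0])**2+(v-lc[1])**2<17**2]=0
    X=P[(cm>0)&(d>0)]
    for k in range(3):
        ce=X.mean(0); _,_,Vt=np.linalg.svd(X-ce,full_matrices=False); nn=Vt[2]*np.sign(Vt[2,2]); e=(X-ce)@nn; X=X[abs(e)<8]
    print(' cover n',nn,'tilt',np.degrees(np.arccos(nn[2])),'yaw',np.degrees(np.arctan2(-nn[1],-nn[0])),'ce',ce,'rms',e.std(),len(X))
    # bezel
    g=im.mean(-1); roi=((u-lc[0])**2+(v-lc[1])**2<18**2)
    print(' gray'); 
    y0,x0=lc[1]-16,lc[0]-18
    print(g[y0:y0+32:1,x0:x0+36:2].astype(int))
E
```

```text
top bow px 72 ((364.0, 218.5), (15.0, 4.0), 90.0)
 mean [ 602.45821077 -127.93968935   97.62797432] median z 97.83709793481364
 world rect ((601.6670532226562, -128.27865600585938), (37.611732482910156, 9.97824764251709), 0.9730299115180969)
 pca [ 602.41236054 -127.91522874] [11.50147449 39.53728783] 177.62778674592028
 cover n [-0.41306729 -0.09348391  0.90588971] tilt 25.056619898419576 yaw 12.752154016270076 ce [596.68291288 189.88713031 148.97190309] rms 2.0515320534456642 4984
 gray
[[107 108 107 105 109 110 107 109 107 109 109 109 110 111 112 109 111 111]
 [107 108 109 107 111 107 107 109 108 110 111 110 112 109 109 112 110 110]
 [107 110 109 105 109 108 109 108 108 110 110 110 108 112 108 111 111 112]
 [109 108 107 107 108 109 109 108 108 108 109 109 108 111 112 110 110 109]
 [109 109 107 107 108 109 108 107 107 107 109 107 108 111 110 108 112 111]
 [107 108 106 106 109 109 107 108 108  94 104 109 110 110 111 108 111 109]
 [109 108 110 106 109 110 109 113 122 122 134  98 109 110 111 109 109 111]
 [109 109 110 107 109 109 112 131 139 143 147 123  96 108 110 112 110 110]
 [111 
[... 3780 characters left out ...]
153 154 153 158 153 152]
 [ 77  76  81 129 133 122 112 107 125 120 147 157 155 154 154 157 156 154]
 [ 76  78  72 110 133 130 125  99 130 146 155 155 157 159 155 162 158 155]
 [ 80  82  73  87 133 132 130 123 135 140 156 157 156 156 156 157 157 155]
 [ 78  79  75  73 128 132 133 133 131 135 153 155 157 155 156 154 157 158]
 [ 81  84  77  69 112 134 133 131 133 135 158 155 157 155 153 155 157 156]
 [ 80  84  76  71  85 131 133 132 131 137 157 155 157 157 156 156 159 158]
 [ 83  83  79  73  73 118 134 132 134 136 160 156 155 156 158 161 159 158]
 [ 79  85  79  77  75 102 133 132 132 131 155 154 155 157 157 160 155 158]
 [ 82  80  83  73  73  83 131 132 132 132 155 157 158 157 159 157 158 157]]
```

```bash
cat >> h.py <<'E'
def go(p,Rt):
    s=r.sense(); R0=R.from_euler('xyz',s['tcp_rot'],degrees=True).as_matrix()
    print('from',s['tool_pos'].round(1),s['tcp_rot'].round(2),'t',s['time'])
    print('shift',(R0.T@(np.array(p)-s['tool_pos'])).round(1),'turn',R.from_matrix(R0.T@Rt).as_rotvec().round(4))
E
python3 - <<'E'
from h import *
def line(n,u,v):
    c=r.camera_params(n);T=np.array(c['pose']);q=T[:3,:3]@np.array([(u-c['cx'])/c['fx'],(v-c['cy'])/c['fy'],1]);return T[:3,3],q/np.linalg.norm(q)
def tri(a,b):
    M=np.zeros((3,3));y=np.zeros(3)
    L=[line('top',*a),line('side',*b)]
    for o,q in L:
        A=np.eye(3)-np.outer(q,q);M+=A;y+=A@o
    p=np.linalg.solve(M,y); return p,[np.linalg.norm((np.eye(3)-np.outer(q,q))@(p-o)) for o,q in L]
def dark(n,u0,v0,rad,bg):
    g=np.load(n+'.npz')['im'].mean(-1);v,u=np.mgrid[0:480,0:640]
    w=np.clip(bg-g,0,None)*((u-u0)**2+(v-v0)**2<rad**2);w[w<15]=0
    ce=np.array([(w*u).sum(),(w*v).sum()])/w.sum()
    C=np.cov(np.stack([u.ravel(),v.ravel()]),aweights=w.ravel()); e,V=np.linalg.eigh(C); return ce,V[:,1],np.sqrt(12*e)
a,va,ea=dark('top',239,246,7,125);b,vb,eb=dark('side',287,206,7,165)
print('slot px',a,ea,b,eb);p,e=tri(a,b);print('slot',p,e)
yaw=np.radians(12.7);t=np.radians(25);x=np.array([np.cos(t)*np.cos(yaw),np.cos(t)*np.sin(yaw),np.sin(t)]);n=np.array([-np.sin(t)*np.cos(yaw),-np.sin(t)*np.sin(yaw),np.cos(t)])
for cam,ctr in(('top',(596.68,189.89,148.97)),('side',(615.56,178.37,158.96))):
    L=line(cam,*(a if cam=='top' else b)); k=((np.array(ctr)+4*n-L[0])@n)/(L[1]@n); print(cam,'slot on plane',L[0]+k*L[1])
    # slot direction on plane
    pc=(a+va*5) if cam=='top' else b+vb*5
    M=line(cam,*pc); k2=((np.array(ctr)+4*n-M[0])@n)/(M[1]@n); dd=M[0]+k2*M[1]-(L[0]+k*L[1]);dd*=np.sign(dd[2]); yv=np.cross(n,x); print(' slot dir err deg',np.degrees(np.arctan2(dd@yv,dd@x)))
# bow top in side: top face edge
c=r.camera_params('side')
A,B=ray(310+127/6,262+82/6,c,98),ray(310+213/6,262+72/6,c,98);print('bow edge side',A,B,np.degrees(np.arctan2(*(B-A)[1::-1])))
z=np.load('side.npz');P=pts(z['d'],c);X=P[272:286,332:345].reshape(-1,3);X=X[(X[:,2]>66)&(X[:,2]<102)]
print('bow face',X.mean(0),np.linalg.svd(X-X.mean(0))[2])
# block line: driver top, collars
ct=r.camera_params('top'); P=pts(np.load('top.npz')['d'],ct)
v,u=np.mgrid[0:480,0:640]; m=(P[...,2]>88)&(abs(u-389)<12)&(abs(v-224)<12); print('driver',np.median(P[m],0))
bm=(P[...,2]>30)&(P[...,2]<106)&(u>340)&(u<440)&(v>195)&(v<250)
W=P[bm&(P[...,2]<50)][:,:2]; print('block',cv2.minAreaRect(W.astype(np.float32)))
E
```

```text
slot px [238.30830946 246.26819484] [3.09086392 6.83557491] [287.08945887 207.71786049] [ 7.86393767 12.9039038 ]
slot [525.3961415  180.40096239 111.18171403] [np.float64(0.3604173004914426), np.float64(0.3604173004913821)]
top slot on plane [524.72645579 178.8517239  119.52030035]
 slot dir err deg -2.48538364511358
side slot on plane [523.80263576 167.95416633 120.56536818]
 slot dir err deg 89.34065260937611
bow edge side [ 583.09756672 -121.90554381   98.        ] [ 621.06980394 -125.149575     98.        ] -4.8830168083171435
bow face [ 599.59920481 -131.94112629   87.2564876 ] [[-0.65270792  0.03836142  0.75663781]
 [ 0.75717835  0.06672537  0.64979125]
 [-0.02556002  0.99703366 -0.07259861]]
driver [ 592.12028821 -192.732155     97.33060749]
block ((593.1766357421875, -193.92654418945312), (200.123046875, 62.61304473876953), 82.4924545288086)
```

```bash
python3 - <<'E'
from h import *
yaw=np.radians(12.7);t=np.radians(25);n=np.array([-np.sin(t)*np.cos(yaw),-np.sin(t)*np.sin(yaw),np.cos(t)])
for cam,ctr,(u,v) in(('top',(596.68,189.89,148.97),(238.31,246.27)),('side',(615.56,178.37,158.96),(286.3,205.7))):
    c=r.camera_params(cam);T=np.array(c['pose']);q=T[:3,:3]@np.array([(u-c['cx'])/c['fx'],(v-c['cy'])/c['fy'],1])
    k=((np.array(ctr)+4*n-T[:3,3])@n)/(q@n);print(cam,T[:3,3]+k*q)
    # bezel: grey blob brighter than cover
    d=np.load(cam+'.npz');P=pts(d['d'],c);vv,uu=np.mgrid[0:480,0:640]
    h=(P-np.array(ctr))@n; m=((uu-u)**2+(vv-v)**2<6**2);print(' face height over cover',np.median(h[m]))
for z in (160,): go([602,-128.3,z],R.from_euler('xyz',[180,0,178],degrees=True).as_matrix())
E
```

```text
top [524.72222603 178.84788675 119.51798287]
 face height over cover 3.3288861933733758
side [523.30470106 177.34762328 121.30183741]
 face height over cover 3.999064809080235
from [ 141.3 -582.6  230.3] [-1.799e+02 -1.000e-02  1.362e+01] t 0.1
shift [ 554.8 -332.9   71. ] turn [-2.0000e-04 -2.5000e-03 -2.8689e+00]
```

>>> jog_arm(rows=[[[50,-30,0],[0,0,-0.14]],[[100,-60,0],[0,0,-0.28]],[[150,-90,0],[0,0,-0.42]],[[200,-120,0],[0,0,-0.56]],[[240,-144,0],[0,0,-0.7]],[[280,-168,0],[0,0,-0.84]],[[320,-192,0],[0,0,-0.98]],[[360,-216,0],[0,0,-1.12]],[[400,-240,0],[0,0,-1.26]],[[440,-264,0],[0,0,-1.4]]], grip=45)

```text
time: 1.1
tool_pos: [498.4, -230.3, 231.0]
tcp_rot: [-180.0, -0.0, 94.2]
ft_force: [0.3, -0.2, 0.4]
finger_gap: 44.9
grip_force: 0.0
```

```bash
python3 - <<'E'
from h import *
go([602,-128.3,160],R.from_euler('xyz',[180,0,178],degrees=True).as_matrix())
E
```

```text
from [ 498.4 -230.3  231. ] [-1.7998e+02 -1.0000e-02  9.4170e+01] t 1.1
shift [ 94.1 110.8  71. ] turn [-2.0000e-04 -3.0000e-04 -1.4631e+00]
```

>>> jog_arm(rows=[[[15,18,0],[0,0,-0.145]],[[30,35,0],[0,0,-0.29]],[[45,53,0],[0,0,-0.435]],[[60,70,0],[0,0,-0.58]],[[75,88,0],[0,0,-0.725]],[[94,111,0],[0,0,-0.87]],[[94,111,10],[0,0,-1.015]],[[94,111,30],[0,0,-1.16]],[[94,111,50],[0,0,-1.305]],[[94,111,71],[0,0,-1.45]]])

```text
time: 2.1
tool_pos: [601.7, -130.7, 159.2]
tcp_rot: [180.0, -0.0, 177.3]
ft_force: [-0.2, -0.0, 0.0]
finger_gap: 45.0
grip_force: 0.0
```

```bash
python3 - <<'E'
from h import *
go([602,-128.3,59],R.from_euler('xyz',[180,0,178],degrees=True).as_matrix())
im,d,c=grab('top'); im2,_,_=grab('side')
o=np.hstack([cv2.resize(im[180:260,320:440],(480,320),interpolation=2),cv2.resize(im2[220:340,290:380],(240,320),interpolation=2)])
cv2.imwrite('pics/c2.png',o); print(r.sense()['joint_pos'])
E
```

```text
from [ 601.7 -130.7  159.2] [ 1.7999e+02 -3.0000e-02  1.7727e+02] t 2.1
shift [ -0.2   2.4 100.2] turn [ 0.0002 -0.0005 -0.0127]
[-1.70307654e+01  1.24860060e+01  8.76275748e+01 -2.22785472e-04
  8.03067427e+01 -1.04095402e+02]
```

View pics/c2.png

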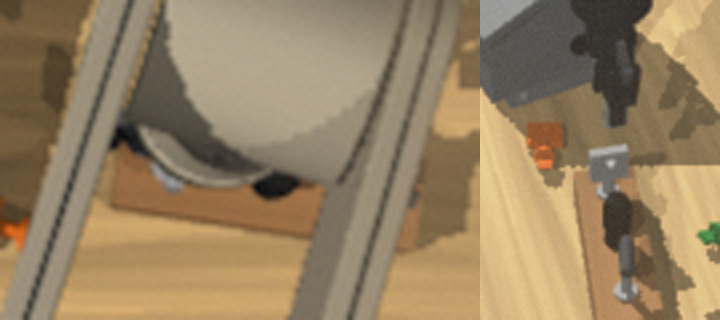

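The gripper is above the key, with its fingers straddling the bow, so I'll descend.

>>> jog_arm(rows=[[[0,2.4,20],[0,0,0]],[[0,2.4,45],[0,0,0]],[[0,2.4,70],[0,0,0]],[[0,2.4,85],[0,0,0]],[[0,2.4,93],[0,0,0]],[[0,2.4,98],[0,0,0]],[[0,2.4,98],[0,0,0]],[[0,2.4,98],[0,0,0]]])

```text
time: 3.0
tool_pos: [602.8, -128.7, 63.5]
tcp_rot: [-180.0, 0.1, 176.9]
ft_force: [0.1, -0.0, 0.5]
finger_gap: 44.9
grip_force: 0.0
```

>>> jog_arm(rows=[[[0,0,0],[0,0,0]],[[0,0,0],[0,0,0]],[[0,0,0],[0,0,0]],[[0,0,0],[0,0,0]],[[0,0,0],[0,0,0]],[[0,0,0],[0,0,0]],[[0,0,0],[0,0,0]],[[0,0,0],[0,0,0]]], grip=0, force=100)

```text
time: 3.8
tool_pos: [602.7, -128.7, 63.2]
tcp_rot: [-180.0, 0.1, 176.9]
ft_force: [-0.1, 0.0, 6.4]
finger_gap: 8.7
grip_force: 97.6
```

>>> jog_arm(rows=[[[0,0,-5],[0,0,0]],[[0,0,-15],[0,0,0]],[[0,0,-30],[0,0,0]],[[0,0,-60],[0,0,0]],[[0,0,-100],[0,0,0]],[[0,0,-140],[0,0,0]],[[0,0,-160],[0,0,0]],[[0,0,-160],[0,0,0]]])

```text
time: 4.6
tool_pos: [604.3, -129.2, 228.7]
tcp_rot: [-179.9, 0.5, 176.9]
ft_force: [0.9, 0.8, -0.7]
finger_gap: 8.6
grip_force: 97.4
```

```bash
cat >> h.py <<'E'
def frame(phi=0.,yaw=12.7):  # lock axes, cover opened by phi rad
    t=np.radians(25)-phi; y=np.radians(yaw)
    x=np.array([np.cos(t)*np.cos(y),np.cos(t)*np.sin(y),np.sin(t)]);n=np.array([-np.sin(t)*np.cos(y),-np.sin(t)*np.sin(y),np.cos(t)])
    return np.stack([x,np.cross(n,x),n],1)
LOCK=np.array([524,178.2,120.3]); SEAT=23.2
TF=np.diag([-1,1,-1.])  # tool x=-lock x, tool z=-lock z
E
python3 - <<'E'
from h import *
F=frame(); n=F[:,2]
go(LOCK+n*(SEAT+80),F@TF); print(r.sense()['finger_gap'])
E
```

```text
from [ 604.3 -129.2  228.7] [-179.88    0.49  176.92] t 4.6
shift [138.8 290.8  13. ] turn [-0.0633 -0.4254 -0.2703]
8.594623105493412
```

>>> jog_arm(rows=[[[14,29,0],[-0.006,-0.043,-0.027]],[[28,58,0],[-0.013,-0.085,-0.054]],[[42,87,0],[-0.019,-0.128,-0.081]],[[56,116,0],[-0.025,-0.17,-0.108]],[[69,145,0],[-0.032,-0.213,-0.135]],[[83,174,0],[-0.038,-0.255,-0.162]],[[97,204,3],[-0.044,-0.298,-0.189]],[[111,233,6],[-0.051,-0.34,-0.216]],[[125,262,9],[-0.057,-0.383,-0.243]],[[138.8,290.8,13],[-0.0633,-0.4254,-0.2703]]])

```text
time: 5.6
tool_pos: [477.8, 170.2, 208.1]
tcp_rot: [179.7, 24.6, -167.4]
ft_force: [-0.0, 0.2, -0.9]
finger_gap: 8.7
grip_force: 97.5
```

>>> jog_arm(rows=[[[0,0,0],[0,0,0]],[[0,0,0],[0,0,0]],[[0,0,0],[0,0,0]]])

```text
time: 5.9
tool_pos: [479.2, 168.8, 209.2]
tcp_rot: [179.7, 24.5, -167.4]
ft_force: [0.6, -0.3, -0.8]
finger_gap: 8.7
grip_force: 97.7
```

```bash
python3 - <<'E'
from h import *
F=frame(); n=F[:,2]
go(LOCK+n*(SEAT+80),F@TF); print(r.sense()['joint_pos'])
im,d,c=grab('top'); im2,_,_=grab('side')
o=np.hstack([cv2.resize(im[190:290,180:300],(384,320),interpolation=2),cv2.resize(im2[130:250,230:350],(400,400),interpolation=2)[:320]])
cv2.imwrite('pics/c3.png',o)
E
```

```text
from [479.2 168.8 209.2] [ 179.74   24.52 -167.44] t 5.9
shift [-3.9 -0.6 -3.3] turn [ 0.0034 -0.0084 -0.0022]
[ 13.8064667  -31.92909536 124.90929568  -0.29459301  62.49930308
 -88.73144322]
```

View pics/c3.png

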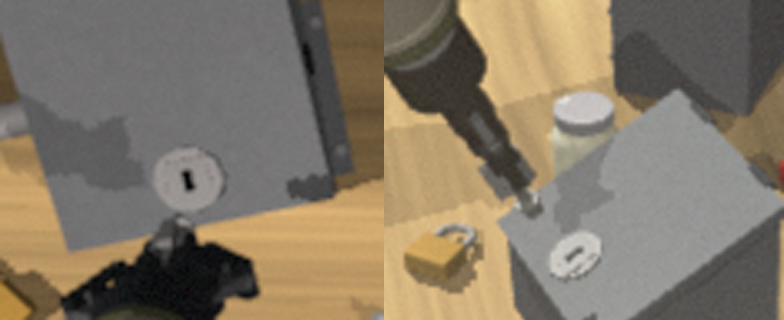

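The key is in the fingers, its collar visible at about (287,206)−offset in the side view. The slot shows unshadowed at top ≈(238.4,246.3) and side ≈(287,206.8). I'll refine the slot from these pictures.

```bash
python3 - <<'E'
from h import *
F=frame(); n=F[:,2]
v,u=np.mgrid[0:480,0:640]
for cam,ctr,(u0,v0) in(('top',(596.68,189.89,148.97),(238.4,246.3)),('side',(615.56,178.37,158.96),(287,206.8))):
    c=r.camera_params(cam);T=np.array(c['pose']);g=np.load(cam+'.npz')['im'].mean(-1)
    near=(u-u0)**2+(v-v0)**2<5.2**2; bg=np.median(g[near]); w=np.clip(bg-12-g,0,None)*near
    a=((w*u).sum()/w.sum(),(w*v).sum()/w.sum())
    q=T[:3,:3]@np.array([(a[0]-c['cx'])/c['fx'],(a[1]-c['cy'])/c['fy'],1]);k=((np.array(ctr)+4*n-T[:3,3])@n)/(q@n);print(cam,bg,a,(T[:3,3]+k*q).round(1))
    print(g[int(v0)-5:int(v0)+7,int(u0)-6:int(u0)+8].astype(int))
    # collar predicted pixel now
    s=r.sense();R0=R.from_euler('xyz',s['tcp_rot'],degrees=True).as_matrix();print('pred collar',proj(s['tool_pos']+R0[:,2]*SEAT,c),'tip',proj(s['tool_pos']+R0[:,2]*(SEAT+18),c))
go(LOCK+n*(SEAT+32),F@TF)
E
```

```text
top 143.66666666666666 (np.float64(238.31627727360498), np.float64(245.9818497779494)) [525.4 178.8 119.8]
[[137 142 141 141 146 146 146 145 146 144 146 146 140 143]
 [145 148 145 144 145 137 128 138 147 147 148 148 144 146]
 [144 146 144 142 125  88  74  97 133 150 148 149 139 140]
 [148 146 148 146 112  38   4  72 125 147 147 147 142 143]
 [147 147 147 146 127  70   3  66 119 148 148 150 149 138]
 [148 149 148 149 132  87   7  45 112 148 147 150 151 142]
 [138 149 149 146 143 106  19  21  88 135 149 149 151 147]
 [142 149 150 148 150 119  29   5  64 124 150 150 151 147]
 [142 150 149 148 150 127  83  81 112 143 150 149 150 148]
 [144 148 152 151 150 144 132 134 142 149 148 150 150 150]
 [150 149 148 150 148 150 149 151 149 150 149 149 149 151]
 [152 153 149 151 149 147 147 150 148 151 152 150 151 149]]
pred collar (np.float64(235.62951566500703), np.float64(260.6795179802572)) tip (np.float64(236.3909222286794), np.float64(257.6066446263926))
side 190.0 (np.float64(287.1455184534271), np.float64(206.86326889279437)) [524.6 171.1 121.3]
[[151 149 157 172 193 196 196 194 193 192 199 
[... 218 characters left out ...]
3  97 137 192 197 193 197 196]
 [198 198 195 170 137 106 132 177 188 195 186 159 165 174]
 [198 197 189 145  96 131 187 198 198 190 162 161 184 130]
 [198 196 197 176 139 185 201 196 191 185 188 182 145 115]
 [197 180 195 195 191 202 191 161 169 191 191 162 118 142]
 [202 198 196 197 196 192 158 142 187 190 168 126 141 151]
 [195 202 196 191 173 155 142 180 190 133 121 141 152 152]
 [161 193 189 169 142 183 162 137 132 112 143 149 152 152]]
pred collar (np.float64(273.80127287464416), np.float64(190.11596014457865)) tip (np.float64(276.5545641631751), np.float64(194.06474522400976))
from [479.6 168.4 209.4] [ 179.74   24.54 -167.5 ] t 6.0
shift [-3.9 -0.4 44.7] turn [ 0.0031 -0.008  -0.0032]
```

>>> jog_arm(rows=[[[-4.4,-0.6,5],[0.003,-0.008,-0.003]],[[-4.4,-0.6,15],[0.003,-0.008,-0.003]],[[-4.4,-0.6,25],[0.003,-0.008,-0.003]],[[-4.4,-0.6,35],[0.003,-0.008,-0.003]],[[-4.4,-0.6,44],[0.003,-0.008,-0.003]],[[-4.4,-0.6,44],[0.003,-0.008,-0.003]],[[-4.4,-0.6,44],[0.003,-0.008,-0.003]],[[-4.4,-0.6,44],[0.003,-0.008,-0.003]]])

```text
time: 6.8
tool_pos: [501.1, 173.9, 171.6]
tcp_rot: [180.0, 25.1, -167.2]
ft_force: [0.0, -0.0, -0.3]
finger_gap: 8.8
grip_force: 97.7
```

```bash
sed -i 's/LOCK=np.array(.*); /LOCK=np.array([524.5,178.4,120.3]); /' h.py; python3 - <<'E'
from h import *
F=frame(); n=F[:,2]
go(LOCK+n*(SEAT+32),F@TF)
s=r.sense();R0=R.from_euler('xyz',s['tcp_rot'],degrees=True).as_matrix()
cr=[]
for cam,(u0,v0),w in(('top',(238,250),30),('side',(284,202),30)):
    im,d,c=grab(cam); k=600//(2*w)//1; k=6
    crop=cv2.resize(im[v0-w:v0+w,u0-w:u0+w],None,fx=k,fy=k,interpolation=2)
    for z in (SEAT,SEAT+6,SEAT+18):
        p=proj(s['tool_pos']+R0[:,2]*z,c); print(cam,z,np.round(p,1)); cv2.circle(crop,(int((p[0]-u0+w+.5)*k),int((p[1]-v0+w+.5)*k)),2,(0,0,255),-1)
    p=proj(LOCK,c); cv2.circle(crop,(int((p[0]-u0+w+.5)*k),int((p[1]-v0+w+.5)*k)),2,(0,255,0),-1)
    cr.append(crop)
cv2.imwrite('pics/c4.png',np.hstack(cr))
E
```

```text
from [501.1 173.9 171.6] [ 179.98   25.06 -167.22] t 6.8
shift [ 0.1 -0.8  1.3] turn [0.001  0.001  0.0013]
top 23.2 [236.8 251.7]
top 29.2 [237.  250.7]
top 41.2 [237.5 248.8]
side 23.2 [281.6 198.6]
side 29.2 [282.5 199.8]
side 41.2 [284.3 202.3]
```

View pics/c4.png

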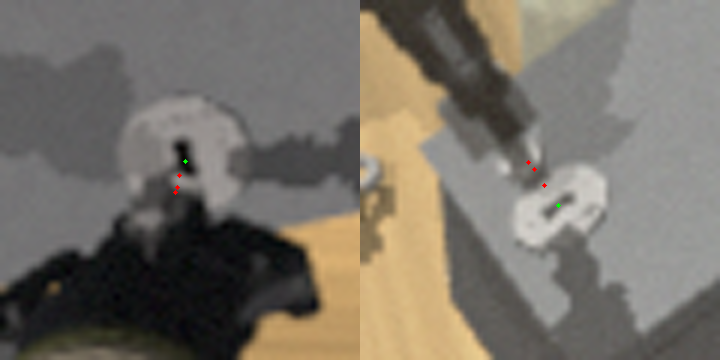

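```bash
python3 - <<'E'
from h import *
cr=[]
for cam,(u0,v0) in(('top',(236,252)),('side',(283,201))):
    im=np.load(cam+'.npz')['im'];w=13;k=30
    crop=cv2.resize(im[v0-w:v0+w,u0-w:u0+w],None,fx=15,fy=15,interpolation=cv2.INTER_NEAREST)
    crop=np.clip(crop*1.2,0,255).astype(np.uint8)
    for i in range(0,26,5): cv2.putText(crop,str(u0-w+i),(i*15,10),0,.35,(0,255,255));cv2.putText(crop,str(v0-w+i),(0,i*15+12),0,.35,(0,255,255))
    cr.append(crop)
cv2.imwrite('pics/c5.png',np.hstack(cr))
E
```

```text
(no output)
```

View pics/c5.png

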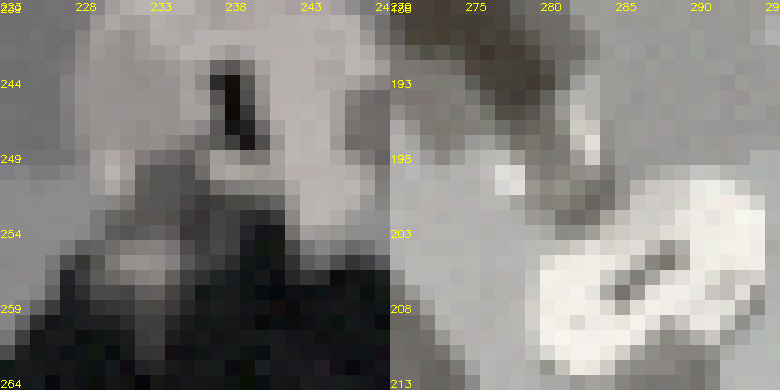

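```bash
python3 - <<'E'
from h import *
s=r.sense();R0=R.from_euler('xyz',s['tcp_rot'],degrees=True).as_matrix()
for cam,(u0,v0) in(('top',(236,255)),('side',(281,197))):
    z=np.load(cam+'.npz');c=r.camera_params(cam);P=pts(z['d'],c);Q=(P-s['tool_pos'])@R0
    g=z['im'].mean(-1)
    sl=np.s_[v0-9:v0+10,u0-9:u0+10]
    print(cam,'u',u0-9,'v',v0-9)
    for nm,A in(('x',Q[...,0]),('y',Q[...,1]),('z',Q[...,2]),('g',g)): print(nm);print(A[sl].round().astype(int))
E
```

```text
top u 227 v 246
x
[[  -4   -6   -4   -4   -5   -4   -4   -4   -1   -2   -1    3    8   10
     1    2    1    3    4]
 [  -2   -2   -2   -1    0    0    0   -1    0   -7   -6   -5    9    8
     3    5    3    5    7]
 [   1    1    1    1    2    3    2    5  -10  -17   -9  -10   -8    9
     5    6    7    9    8]
 [   2    3    4    3    3  -18  -18  -18  -19  -17   -7   -8   -6   -4
    10   10   10   11   10]
 [   4    6    7    6    7  -19  -17  -17  -19  -15   -6   -5   -4   -3
    -4   12   14   14   13]
 [   8    8   10   10    9  -18  -18  -19  -17  -14  -12  -11  -13    0
     0   14   17   15   15]
 [  10   10   11   11  -12  -17  -18  -18  -18  -14  -11  -13  -11    1
    -9   15   18   17   19]
 [  13   12   14  -13  -19  -18  -18  -17  -17  -13  -13  -13   -9  -10
    -9   -9   22   22   21]
 [  17   18   16  -12  -18  -19  -19  -18  -16  -11  -13  -12  -10   -7
    -8   -6   23   25   25]
 [  18   -9  -12  -13  -16  -17  -18  -15  -14  -12  -11  -12   -9   -9
    -9   -7   26   28   28]
 [  -9   -8  -12  -11  -14  -14  -13  -12  -13  -13  -13  -14  -12  -14
    -9   -
[... 13456 characters left out ...]
 102  98 101 128 170 112 128 126 125 128 129
  129]
 [147 141 148 148 158 184 179 112 101 107 117 121 101 122 126 135 145 149
  162]
 [149 147 148 146 152 178 185 124 113 120 108  94  91 121 148 164 168 172
  192]
 [149 148 148 148 151 152 137 118 107 108  96  84  94 125 165 170 167 174
  192]
 [149 146 148 149 148 146 145 128 123  95  89  95 133 157 170 169 173 190
  195]
 [151 150 149 149 146 149 148 146 141 115 116 130 161 168 173 173 182 186
  195]
 [149 148 148 149 148 148 151 153 154 156 168 185 175 178 183 155 125 145
  195]
 [152 152 150 151 148 151 151 155 179 193 195 197 194 185 153 111  96 137
  192]
 [152 152 148 150 147 149 149 161 199 199 196 197 169 135 105 137 178 187
  196]]
```

Depth in the tool frame puts the key 1 mm off in tool x and centred in y, and its collar where predicted. The slot, at top (238.3,246) and side (286.5,205.8), agrees within about 1 mm. I'll go in slowly.

>>> jog_arm(rows=[[[-0.8,-0.6,3],[0,0,0]],[[-0.8,-0.6,6],[0,0,0]],[[-0.8,-0.6,9],[0,0,0]],[[-0.8,-0.6,12],[0,0,0]],[[-0.8,-0.6,14],[0,0,0]],[[-0.8,-0.6,16],[0,0,0]],[[-0.8,-0.6,18],[0,0,0]],[[-0.8,-0.6,20],[0,0,0]],[[-0.8,-0.6,20],[0,0,0]]])

```text
time: 7.8
tool_pos: [510.4, 175.4, 153.5]
tcp_rot: [180.0, 25.1, -167.2]
ft_force: [1.6, 0.3, -0.4]
finger_gap: 9.2
grip_force: 97.8
```

>>> jog_arm(rows=[[[0,0,2],[0,0,0]],[[0,0,4],[0,0,0]],[[0,0,6],[0,0,0]],[[0,0,8],[0,0,0]],[[0,0,9],[0,0,0]],[[0,0,10],[0,0,0]],[[0,0,11],[0,0,0]],[[0,0,12],[0,0,0]],[[0,0,12],[0,0,0]]])

```text
time: 8.7
tool_pos: [515.3, 176.4, 142.7]
tcp_rot: [180.0, 25.1, -167.2]
ft_force: [3.8, 0.4, 1.5]
finger_gap: 8.7
grip_force: 97.9
```

```bash
python3 - <<'E'
from h import *
F=frame();s=r.sense();R0=R.from_euler('xyz',s['tcp_rot'],degrees=True).as_matrix()
print('seat rel lock',(s['tool_pos']+R0@[1,0,SEAT]-LOCK)@F,'f',s['ft_force']@R0,s['wrist_torque']@R0)
E
```

```text
seat rel lock [-0.03138981  0.13979492  1.09484701] f [-4.03576614 -0.49049174  0.22123287] [ 0.20305768 -0.680338   -0.00647969]
```

>>> jog_arm(rows=[[[-0.5,0,0.5],[0,0,0]],[[-0.5,0,1],[0,0,0]],[[-0.5,0,1.5],[0,0,0]],[[-0.5,0,2],[0,0,0]],[[-0.5,0,2.5],[0,0,0]],[[-0.5,0,2.5],[0,0,0]]])

```text
time: 9.3
tool_pos: [516.2, 176.7, 141.4]
tcp_rot: [180.0, 25.0, -167.2]
ft_force: [-11.4, -4.5, 16.5]
finger_gap: 8.3
grip_force: 101.4
```

```bash
cat >> h.py <<'E'
def st():
    F=frame();s=r.sense();R0=R.from_euler('xyz',s['tcp_rot'],degrees=True).as_matrix()
    print('seat rel lock',((s['tool_pos']+R0@[1,0,SEAT]-LOCK)@F).round(2),'f',(s['ft_force']@R0).round(1),'m',(s['wrist_torque']@R0).round(2),'t',s['time'],s['tcp_rot'].round(2),'j6',s['joint_pos'].round(1),'gap',s['finger_gap'])
E
python3 -c "
from h import *
st()"
```

```text
seat rel lock [ 0.25  0.16 -0.49] f [  4.   -1.9 -20. ] m [0.33 0.99 0.04] t 9.3 [ 179.99   24.99 -167.21] j6 [ 13.8 -21.3 124.9  -0.5  51.4 -88.8] gap 8.31634877092148
```

>>> jog_arm(rows=[[[0.2,-0.1,0],[0,0,0.08]],[[0.2,-0.2,0],[0,0,0.16]],[[0.2,-0.2,0],[0,0,0.24]],[[0.2,-0.3,0],[0,0,0.32]],[[0.3,-0.4,0],[0,0,0.4]],[[0.3,-0.5,0],[0,0,0.48]],[[0.3,-0.5,0],[0,0,0.56]],[[0.4,-0.6,0],[0,0,0.64]],[[0.4,-0.6,0],[0,0,0.72]],[[0.4,-0.7,0],[0,0,0.75]]])

```text
time: 10.3
tool_pos: [516.3, 175.1, 141.3]
tcp_rot: [162.4, 18.0, 146.8]
ft_force: [-10.3, -7.9, 16.7]
finger_gap: 8.3
grip_force: 101.0
```

```bash
python3 -c "
from h import *
st()"
```

```text
seat rel lock [ 0.3  -0.72 -0.47] f [ -1.1  -6.5 -20.2] m [ 1.49 -0.04 -0.1 ] t 10.3 [162.36  18.03 146.83] j6 [ 13.6 -21.4 125.   -0.6  51.4 -45.8] gap 8.277362126203224
```

>>> jog_arm(rows=[[[0,-0.5,0],[0,0,0.08]],[[0,-0.6,0],[0,0,0.16]],[[0,-0.7,0],[0,0,0.24]],[[0,-0.8,0],[0,0,0.32]],[[0.1,-0.9,0],[0,0,0.4]],[[0.1,-1,0],[0,0,0.48]],[[0.2,-1,0],[0,0,0.56]],[[0.2,-1.1,0],[0,0,0.64]],[[0.2,-1.1,0],[0,0,0.72]],[[0.2,-1.1,0],[0,0,0.75]]])

```text
time: 11.3
tool_pos: [515.4, 174.3, 140.8]
tcp_rot: [155.1, 1.7, 106.3]
ft_force: [-13.9, -9.8, 19.0]
finger_gap: 9.0
grip_force: 101.3
```

```bash
python3 -c "
from h import *
st()"
```

```text
seat rel lock [-0.3  -1.05 -0.5 ] f [ -6.   -6.6 -23.8] m [ 1.32 -1.03 -0.14] t 11.3 [155.09   1.72 106.3 ] j6 [ 13.5 -21.5 125.1  -0.5  51.4  -2.9] gap 8.989461926255373
```

The plug is turned (key at about 1.5 rad). Next I compute the lift arc about the hinge in tool axes.

```bash
cat >> h.py <<'E'
def arc(dphis,phi0=0.):
    F0=frame(0);H=LOCK+F0@[167,0,-7]; s=r.sense();R0=R.from_euler('xyz',s['tcp_rot'],degrees=True).as_matrix()
    out=[]
    for d in dphis:
        Q=R.from_rotvec(F0[:,1]*d).as_matrix(); p=H+Q@(s['tool_pos']-H)
        out.append([(R0.T@(p-s['tool_pos'])).round(1).tolist(),R.from_matrix(R0.T@Q@R0).as_rotvec().round(3).tolist()])
    print(out); print('phi est',np.degrees(np.arccos(np.clip(R0[:,2]@-F0[:,2],-1,1)))/57.3)
E
python3 -c "
from h import *
arc([.03,.07,.11,.15,.2,.25,.3,.35,.4])"
```

```text
[[[-0.1, 1.0, -5.0], [0.03, 0.002, -0.0]], [[-0.2, 2.5, -11.6], [0.07, 0.005, -0.0]], [[-0.3, 4.3, -18.2], [0.11, 0.008, -0.0]], [[-0.5, 6.3, -24.7], [0.15, 0.01, -0.0]], [[-0.7, 9.2, -32.6], [0.2, 0.014, -0.0]], [[-0.9, 12.5, -40.5], [0.249, 0.017, -0.0]], [[-1.2, 16.2, -48.1], [0.299, 0.021, -0.0]], [[-1.4, 20.2, -55.5], [0.349, 0.024, -0.0]], [[-1.8, 24.7, -62.8], [0.399, 0.028, -0.0]]]
phi est 0.0008493345042833477
```

>>> jog_arm(rows=[[[-0.4,-0.5,-1],[0,0,0.05]],[[-0.4,-0.5,-1],[0,0,0.05]],[[-0.5,0.5,-4],[0.02,0.002,0.05]],[[-0.6,1,-7],[0.04,0.003,0.05]],[[-0.6,2,-12],[0.07,0.005,0.05]],[[-0.7,3.8,-18.5],[0.11,0.008,0.05]],[[-0.7,3.8,-18.5],[0.11,0.008,0.05]]])

```text
time: 12.0
tool_pos: [511.7, 173.2, 158.2]
tcp_rot: [161.4, 0.3, 104.0]
ft_force: [2.8, -3.2, 3.0]
finger_gap: 8.7
grip_force: 99.9
```

```bash
python3 -c "
from h import *
st();arc([.04,.08,.12,.16,.2,.25,.3,.35,.4])"
```

```text
seat rel lock [ 1.05 -1.18 17.06] f [-3.8  2.7 -2.2] m [-0.28 -0.9  -0.07] t 12.0 [161.41   0.27 104.03] j6 [ 13.3 -17.3 118.4  -0.   60.4  -0.8] gap 8.687247757895864
[[[-0.0, 1.3, -6.7], [0.04, 0.001, 0.0]], [[-0.0, 2.8, -13.3], [0.08, 0.002, 0.0]], [[-0.1, 4.6, -19.9], [0.12, 0.003, 0.0]], [[-0.1, 6.7, -26.3], [0.16, 0.004, 0.0]], [[-0.1, 9.0, -32.7], [0.2, 0.005, 0.001]], [[-0.2, 12.3, -40.6], [0.25, 0.006, 0.001]], [[-0.2, 15.9, -48.2], [0.3, 0.007, 0.001]], [[-0.3, 20.0, -55.7], [0.35, 0.008, 0.001]], [[-0.4, 24.4, -63.0], [0.4, 0.009, 0.001]]]
phi est 0.11190686956722694
```

The pull force is lower than expected, so I'll check whether the cover follows.

```bash
python3 - <<'E'
from h import *
v,u=np.mgrid[0:480,0:640]
for n,poly,lc in(('top',[[190,195],[262,180],[270,215],[200,230]],(238,246)),('side',[[285,195],[317,172],[340,190],[308,212]],(288,206))):
    im,d,c=grab(n);P=pts(d,c)
    cm=np.zeros((480,640),np.uint8); cv2.fillPoly(cm,[np.array(poly)],1)
    X=P[(cm>0)&(d>0)]
    for k in range(4):
        ce=np.median(X,0) if k==0 else X.mean(0); nn=np.linalg.svd(X-ce,full_matrices=False)[2][2];nn*=np.sign(nn[2]);e=(X-ce)@nn;X=X[abs(e)<max(6,20-6*k)]
    print(n,nn,np.degrees(np.arctan2(-nn[0]*.9755-nn[1]*.2198,nn[2])),len(X))
im=np.load('side.npz')['im'];im2=np.load('top.npz')['im']
cv2.imwrite('pics/c6.png',np.hstack([cv2.resize(im[140:260,230:360],(390,360),interpolation=2),cv2.resize(im2[170:290,180:310],(390,360),interpolation=2)]))
st()
E
```

```text
top [-0.33055056 -0.07537513  0.94077357] 19.817261251868302 2709
side [-0.3244426  -0.06680241  0.94354355] 19.34070218027732 1104
seat rel lock [ 0.98 -1.11 16.81] f [-5.5  2.  -2.2] m [-0.45 -1.06 -0.02] t 12.1 [161.31   0.27 104.01] j6 [ 13.3 -17.4 118.5  -0.   60.2  -0.8] gap 8.978948060015918
```

View pics/c6.png

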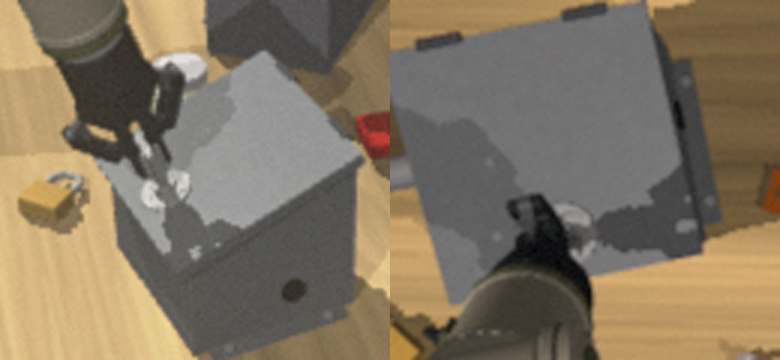

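The cover has lifted by about 5.4°, so it follows, and the key is seated in the bezel at side crop (165,185). I'll continue.

>>> jog_arm(rows=[[[-0.3,1.3,-6.7],[0.04,0.001,0]],[[-0.3,2.8,-13.3],[0.08,0.002,0]],[[-0.4,4.6,-19.9],[0.12,0.003,0]],[[-0.4,6.7,-26.3],[0.16,0.004,0]],[[-0.4,9,-32.7],[0.2,0.005,0.001]],[[-0.5,12.3,-40.6],[0.25,0.006,0.001]],[[-0.5,15.9,-48.2],[0.3,0.007,0.001]],[[-0.6,20,-55.7],[0.35,0.008,0.001]],[[-0.7,24.4,-63],[0.4,0.009,0.001]],[[-0.7,24.4,-63],[0.4,0.009,0.001]]])

```text
time: 13.1
tool_pos: [514.6, 173.8, 224.5]
tcp_rot: [-175.6, -0.3, 104.0]
ft_force: [2.3, -3.0, 0.6]
finger_gap: 9.0
grip_force: 100.3
```

```bash
python3 -c "
from h import *
st();arc([.04,.08,.12,.16,.2,.25,.3,.35,.38])"
```

```text
seat rel lock [22.95 -1.23 78.7 ] f [-3.4  1.4 -0.8] m [-0.47 -0.73 -0.05] t 13.1 [-175.6    -0.3   104.02] j6 [13.1  3.2 90.6  0.2 90.6 -0.9] gap 8.986511133166434
[[[-0.0, 1.2, -6.7], [0.04, 0.001, 0.0]], [[-0.0, 2.7, -13.3], [0.08, 0.002, 0.0]], [[-0.0, 4.5, -19.9], [0.12, 0.003, 0.0]], [[-0.1, 6.5, -26.3], [0.16, 0.004, 0.001]], [[-0.1, 8.7, -32.7], [0.2, 0.005, 0.001]], [[-0.1, 11.9, -40.6], [0.25, 0.006, 0.001]], [[-0.2, 15.5, -48.3], [0.3, 0.007, 0.001]], [[-0.3, 19.5, -55.8], [0.35, 0.008, 0.001]], [[-0.3, 22.0, -60.2], [0.38, 0.009, 0.001]]]
phi est 0.5132242939309888
```

>>> jog_arm(rows=[[[-0.1,1.2,-6.7],[0.04,0.001,0]],[[-0.1,2.7,-13.3],[0.08,0.002,0]],[[-0.1,4.5,-19.9],[0.12,0.003,0]],[[-0.2,6.5,-26.3],[0.16,0.004,0.001]],[[-0.2,8.7,-32.7],[0.2,0.005,0.001]],[[-0.2,11.9,-40.6],[0.25,0.006,0.001]],[[-0.3,15.5,-48.3],[0.3,0.007,0.001]],[[-0.4,19.5,-55.8],[0.35,0.008,0.001]],[[-0.4,22,-60.2],[0.38,0.009,0.001]],[[-0.4,22,-60.2],[0.38,0.009,0.001]]])

```text
time: 14.1
tool_pos: [539.9, 179.5, 281.1]
tcp_rot: [-153.7, -0.8, 103.8]
ft_force: [0.9, -2.4, -9.7]
finger_gap: 8.8
grip_force: 98.6
```

>>> jog_arm(rows=[[[0,0,0],[0,0,0]],[[0,0,0],[0,0,0]],[[0,0,0],[0,0,0]]])

```text
time: 14.4
tool_pos: [540.2, 179.6, 282.9]
tcp_rot: [-154.1, -0.8, 103.8]
ft_force: [5.5, -2.2, -13.5]
finger_gap: 9.1
grip_force: 98.3
```

```bash
python3 - <<'E'
from h import *
st();arc([.02])
im,d,c=grab('side');im2,d2,c2=grab('top')
cv2.imwrite('pics/c7.png',np.hstack([cv2.resize(im[100:240,230:370],(390,390),interpolation=2),cv2.resize(im2[140:280,180:320],(390,390),interpolation=2)]))
E
```

```text
seat rel lock [ 64.78  -1.21 126.18] f [-3.7 10.3 10. ] m [-2.25 -0.88  0.  ] t 14.4 [-154.07   -0.78  103.8 ] j6 [ 13.   27.5  59.7   0.4 118.7  -0.9] gap 9.0976473060043
[[[-0.0, 0.6, -3.4], [0.02, 0.0, 0.0]]]
phi est 0.8890010519336411
```

View pics/c7.png

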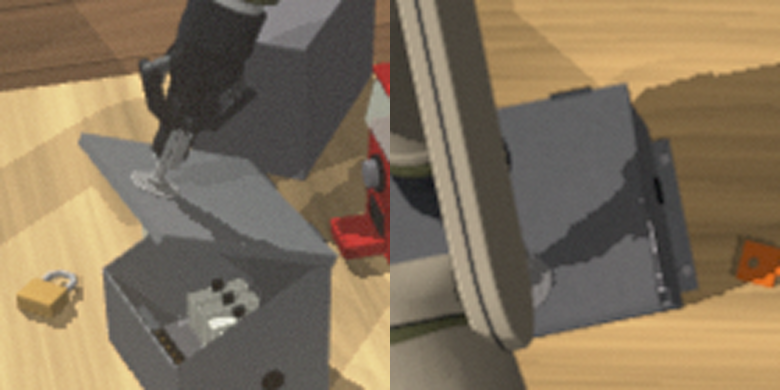

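The cover stands open at about 50° with the key in the bezel (side crop (155,180)). I'll relieve the residual load, nudge the key inward, then release.

>>> jog_arm(rows=[[[-0.2,0.5,0.7],[0,0,0]],[[-0.2,0.8,1.3],[0,0,0]],[[-0.2,0.8,1.3],[0,0,0]],[[-0.2,0.8,1.3],[0,0,0]]])

```text
time: 14.9
tool_pos: [540.3, 179.6, 282.9]
tcp_rot: [-154.1, -0.8, 103.8]
ft_force: [4.4, -2.5, -5.7]
finger_gap: 8.4
grip_force: 99.7
```

```bash
python3 -c "
from h import *
st();arc([.02])"
```

```text
seat rel lock [ 64.91  -1.26 126.12] f [-3.5  5.8  3.5] m [-1.46 -0.76 -0.  ] t 14.9 [-154.14   -0.79  103.81] j6 [ 13.   27.5  59.7   0.4 118.7  -0.9] gap 8.391051167262605
[[[-0.0, 0.6, -3.3], [0.02, 0.0, 0.0]]]
phi est 0.8877951993338871
```

>>> jog_arm(rows=[[[-0.3,0.6,0.8],[0,0,0]],[[-0.3,0.6,1.3],[0,0,0]],[[-0.3,0.6,1.3],[0,0,0]],[[-0.3,0.6,1.3],[0,0,0]]])

```text
time: 15.3
tool_pos: [540.3, 179.4, 282.0]
tcp_rot: [-154.1, -0.8, 103.8]
ft_force: [2.8, -1.1, 0.6]
finger_gap: 8.9
grip_force: 100.4
```

>>> jog_arm(rows=[[[0,0,0],[0,0,0]],[[0,0,0],[0,0,0]],[[0,0,0],[0,0,0]],[[0,0,0],[0,0,0]],[[0,0,0],[0,0,0]],[[0,0,0],[0,0,0]]], grip=40)

```text
time: 15.9
tool_pos: [540.3, 179.3, 281.1]
tcp_rot: [-154.0, -0.8, 103.8]
ft_force: [0.7, -0.4, -0.4]
finger_gap: 40.0
grip_force: 0.0
```

>>> jog_arm(rows=[[[0,0,-5],[0,0,0]],[[0,0,-15],[0,0,0]],[[0,0,-30],[0,0,0]],[[0,0,-50],[0,0,0]],[[0,0,-75],[0,0,0]],[[0,0,-100],[0,0,0]],[[0,0,-120],[0,0,0]],[[0,0,-120],[0,0,0]],[[0,0,-120],[0,0,0]],[[0,0,-120],[0,0,0]]])

```text
time: 16.9
tool_pos: [591.4, 190.3, 387.7]
tcp_rot: [-153.9, -0.8, 103.8]
ft_force: [-0.2, 1.0, -0.7]
finger_gap: 40.0
grip_force: 0.0
```

```bash
python3 - <<'E'
from h import *
st()
im,d,c=grab('side');P=pts(d,c)
cm=np.zeros((480,640),np.uint8); cv2.fillPoly(cm,[np.array([[294,165],[318,163],[338,185],[312,178]])],1)
X=P[(cm>0)&(d>0)]
for k in range(4):
    ce=X.mean(0); nn=np.linalg.svd(X-ce,full_matrices=False)[2][2];nn*=np.sign(nn[2]);e=(X-ce)@nn;X=X[abs(e)<max(6,20-6*k)]
print('open deg',25-np.degrees(np.arctan2(-nn[0]*.9755-nn[1]*.2198,nn[2])),len(X))
cv2.imwrite('pics/c8.png',cv2.resize(im[100:240,230:370],(560,560),interpolation=2))
E
```

```text
seat rel lock [156.45  -2.   199.11] f [1.  0.3 0.6] m [-0.28  0.   -0.03] t 16.9 [-153.9   -0.8  103.8] j6 [ 12.9  39.3  32.7   0.5 134.   -0.8] gap 39.96639316303991
open deg 49.72203396590811 433
```

View pics/c8.png

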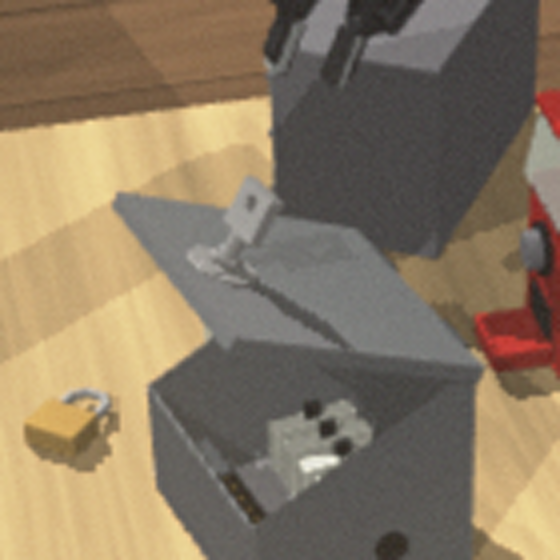

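The key stands in the bezel (crop (222,262)) with its bow at (252,212), and the cover is 49.7° open with the gripper clear. I'll run a quick numeric check of squareness and then hand in.

```bash
python3 - <<'E'
from h import *
phi=0.868;F=frame(phi);F0=frame(0);H=LOCK+F0@[167,0,-7];L=H-F@[167,0,-7];c=r.camera_params('side')
for z in(0,40,58):
    p=proj(L+F[:,2]*z,c);print(z,(np.array(p)-[230,100]+.5)*4)
E
```

```text
0 [225.43837492 261.8599827 ]
40 [244.7418577  211.18953443]
58 [253.57796041 187.99531139]
```

```bash
python3 - <<'E'
from h import *
phi=0.868;F=frame(phi);F0=frame(0);H=LOCK+F0@[167,0,-7];L=H-F@[167,0,-7]
z=np.load('side.npz');c=r.camera_params('side');P=(pts(z['d'],c)-L)@F
m=(P[...,2]>25)&(P[...,2]<70)&(abs(P[...,0])<40)&(abs(P[...,1])<40)
X=P[m];print(len(X),X.mean(0),X.min(0),X.max(0))
# thin direction is lock x (bow faces the hinge/edge): mean pixel of bow vs. predicted
q=np.argwhere(m)[:,::-1].mean(0);print('bow px',q,'pred',proj(L+F[:,2]*40,c))
for lean in(0,.1,.2): print(lean,proj(L+F@[40*np.sin(lean),0,40*np.cos(lean)],c))
E
```

```text
148 [ 3.20455788 -5.3810964  43.24558489] [ -5.2912066  -25.11891005  25.109985  ] [16.47330293 19.83885558 61.18089015]
bow px [292.87162162 152.32432432] pred (np.float64(290.6854644261015), np.float64(152.29738360717397))
0 (np.float64(290.6854644261015), np.float64(152.29738360717397))
0.1 (np.float64(291.8798614881091), np.float64(152.55965261983238))
0.2 (np.float64(293.00991089013297), np.float64(152.94614360674774))
```

```bash
python3 - <<'E'
from h import *
phi=0.868;F=frame(phi);F0=frame(0);H=LOCK+F0@[167,0,-7];L=H-F@[167,0,-7]
X=[];c=r.camera_params('side');fs=[]
for i in range(6):
    im,d=r.snapshot('side');fs.append(d)
d=np.median(fs,0);P=(pts(d,c)-L)@F
m=(P[...,2]>26)&(P[...,2]<70)&(abs(P[...,0])<40)&(abs(P[...,1])<40);X=P[m]
for k in range(4):
    A=np.c_[X[:,1:],np.ones(len(X))];s=np.linalg.lstsq(A,X[:,0],rcond=None)[0];e=X[:,0]-A@s;X=X[abs(e)<[9,3,2.5,2.5][k]]
print('x = a*y+b*z+c',s,'rms',e.std(),len(X))
b=im.mean(-1);w=(abs(P[...,2]+2)<25)
# bezel vs cover: bright pixels near
v,u=np.mgrid[0:480,0:640];pl=proj(L,c);near=(u-pl[0])**2+(v-pl[1])**2<16**2
Z=P[near&(abs(P[...,2])<8)];print('face z',np.median(Z[:,2]))
# cover angle residual: plane fit of region x in 20..140
q=(P[...,0]>30)&(P[...,0]<150)&(abs(P[...,1])<60)&(abs(P[...,2])<15);Y=P[q];A=np.c_[Y[:,:2],np.ones(len(Y))];print('cover z slope',np.linalg.lstsq(A,Y[:,2],rcond=None)[0],len(Y))
E
```

```text
x = a*y+b*z+c [-0.09017956  0.15273084 -4.94857946] rms 0.9936783504901591 98
face z -3.8757734716882224
cover z slope [ 5.05592281e-03  7.67309770e-04 -4.06920784e+00] 587
```

```bash
python3 -c "
from h import *
print(r.hand_in())"
```

```text
the job is handed in; nothing more can be done
None
```

I handed the job in at about 18 s of the 53 s allowed: the key is in the lock and turned about 1.5 rad, the cover stands about 50° open, and the gripper is clear. By my measurement the key leans about 0.15 rad against the 0.2 rad limit. `hand_in()` returned no verdict, so I don't know the result.

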